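Lay the leaded glass pieces on their pattern boards

ROBOT

A 7-joint arm with a two-finger parallel gripper is mounted at the origin on the work surface. World frame = base frame: x ahead of the robot, y to its left, z up, the work surface at z = 0. Lengths are in m, angles in rad, forces in N, time in s.
With the tool pointing down it reaches from about 0.4 to 0.85 m from the base axis. Payload 4.4 kg.
Tool frame: the origin (TCP) lies midway between the tips of the shut fingers; the grasp point (between the pads) lies 19 mm behind it; z points along the fingers, y is the direction in which the jaws open and shut (so a half turn about z gives the same grasp; the last joint's range is limited). The gripper opens to 94 mm and grips with 3 to 60 N. Pads are 16 mm wide; open, the fingers measure 119 mm over their backs; the gripper's body (75 mm by 177 mm) begins 78 mm behind the grasp point.
Start: joints at [1.239, 0.628, 0.038, 1.517, -0.027, 0.996, -0.02], TCP at [0.171, -0.627, 0.205] pointing down, gripper open.
Joint ranges: [-3.06, 3.06], [-0.37, 2.12], [-1.25, 1.32], [0.18, 2.47], [-1.1, 4.24], [0.23, 1.98], [-2.94, 2.94]. Speed limits (rad/s): [2.57, 2.57, 3.14, 3.14, 3.14, 3.14, 3.14].

INTERFACE

Orientations are given as a unit quaternion [w, x, y, z].
In Python, from station import * gives the robot as it stands.
- The arm moves only by the tool drive_tool, never from a script. Its argument "plan" is a list of rows, each an object of numbers: "tx", "ty", "tz": the shift along the tool's x, y, z in m; "spin": the turn about the tool's z in degrees; "hand": the gripper's target within -1 to 1 (shut at 1, half-way at 0, fully open at -1). In form: [{"tx": .., "ty": .., "tz": .., "spin": .., "hand": ..}, ...]. A call has 1 to 12 rows; each row is the pose to reach, as a shift and turn from the pose measured when the call began, along the tool's axes at that moment; what a row does not reach only later rows make up. A row lasts 1/10 s, in which the tool goes at most 50 mm and 8.59 degrees, less where a joint would pass 70% of its speed; a pose out of reach is approached as far as the arm can. A call with a gripper value outside its range is refused whole. The fingers move at their own pace and stop on an object; "grip_force" is the grip in N (left out, the last holds). Time passes only in rows, so rows that repeat a pose let the fingers close. It gives the time, the measured TCP pose, the force and the opening at its end, in the units of the state.
- state(): the state, without advancing time (a new reading comes with each control period).
- read_camera(name): name is "side" or "top"; returns the picture (420x560x3 uint8, red, green, blue); there is no depth.
- camera_model(name): a dict with "intrinsics" (3x3 intrinsics, pixels), "R" (3x3) and "t" (3): a world point X has camera coordinates R X + t. Camera axes: x right, y down, z forward; pixel columns grow to the right and rows downward; lengths in m; the calibration is good to about 2 mm. A picture is of the moment at which its call begins. camera_model takes no time and is no camera call.
- sign_off(): hands the job in, once; it reports no verdict.
The state is a dict: "time_s": time; "joints": joint angles; "joint_velocities": joint speeds; "joint_efforts": joint torques, N m; "position": TCP position; "tcp_rot": TCP orientation; "contact_force": force on the tool from outside, world axes, zero at the start; "torque": the same for the moment, N m; "width": opening from 0.0 (shut) to 1.0 (fully open).
Only numpy, scipy, OpenCV 4.12 (cv2) and the standard library are available. Lean on these libraries where they do the work, as an engineer would, in place of code of your own. Each camera call takes 0.05 s, during which the arm holds its last target.

TASK

Four of the glass pieces on the bench have their dark lead edging on. Lay each of these flat on the pattern board that shows its own shape and colour, centred on the drawing and turned the way it is drawn, setting each one down gently rather than dropping it. Leave the bare glass offcut and the solder spool where they are.

Things in the scene. Friction and masses are not known exactly. Their poses are not given: they have to be found in the camera images.
- leaf_glass: loose glass piece with a dark grey lead edging about 5 mm wide: a green pointed leaf (two curved sides meeting in a point at each end), 80 mm long and 42 mm wide at the middle, 12 mm thick, lying flat, about 0.1 kg. Origin: centre of its underside; z up; x along its length, y across its width, so grip it across y (42 mm). A half turn about z looks the same and is as good.
- bar_glass: loose glass piece with a dark grey lead edging about 5 mm wide: an amber-orange rectangle, 70 mm long and 38 mm wide, 12 mm thick, lying flat, about 0.1 kg. Origin: centre of its underside; z up; x along its length, y across its width, so grip it across y (38 mm). A half turn about z looks the same and is as good.
- round_glass: loose glass piece with a dark grey lead edging about 5 mm wide: a blue disc, 50 mm across, 12 mm thick, lying flat, about 0.1 kg. Origin: centre of its underside; z up; a disc: its heading does not matter.
- hexagon_glass: loose glass piece with a dark grey lead edging about 5 mm wide: a red stretched hexagon, 76 mm long from point to point and 44 mm wide, with two straight parallel sides 38 mm long in the middle, 12 mm thick, lying flat, about 0.1 kg. Origin: centre of its underside; z up; x along its length, y across its width, so grip it across y (44 mm). A half turn about z looks the same and is as good.
- leaf_pattern: fixed pattern board, 100 mm (x) by 76 mm (y), 7 mm thick, wooden edge and white paper face, with the leaf-shaped outline (green tint, black line) drawn in its middle, 4 mm larger all round than the leaf glass piece. Origin: centre of its underside, so its face is 7 mm above it; z up; x along the length of the drawing.
- bar_pattern: fixed pattern board, 100 mm (x) by 76 mm (y), 7 mm thick, wooden edge and white paper face, with the bar-shaped outline (amber-orange tint, black line) drawn in its middle, 4 mm larger all round than the bar glass piece. Origin: centre of its underside, so its face is 7 mm above it; z up; x along the length of the drawing.
- round_pattern: fixed pattern board, 100 mm (x) by 76 mm (y), 7 mm thick, wooden edge and white paper face, with the round-shaped outline (blue tint, black line) drawn in its middle, 4 mm larger all round than the round glass piece. Origin: centre of its underside, so its face is 7 mm above it; z up; the drawing is a circle, any heading will do.
- hexagon_pattern: fixed pattern board, 100 mm (x) by 76 mm (y), 7 mm thick, wooden edge and white paper face, with the hexagon-shaped outline (red tint, black line) drawn in its middle, 4 mm larger all round than the hexagon glass piece. Origin: centre of its underside, so its face is 7 mm above it; z up; x along the length of the drawing.
- offcut: bystander: loose bare green glass offcut with no lead edging, irregular four-sided, about 54 x 39 mm, 12 mm thick. Origin: underside, in its middle.
- spool: bystander: loose solder spool standing upright, white flanges 56 mm across, 40 mm tall, silvery wire, 0.35 kg. Origin: centre of its underside.
Mind the look-alikes: they are no part of the job. Leave any pink look-alike of the bar_glass alone.

How it is judged:
By the outcome, as a careful person would: the job done as asked, in the order asked, and still so for the second after the job is handed in, with the robot touching nothing.
It also fails if it takes over 125 s, if anything falls off the work surface, if the arm or the gripper's body presses on something with over 40 N, if the wrist force passes 120 N, or if a joint passes its speed limit or range.

## Working session

There is one attempt and no reset: what is moved stays moved. The work goes in short steps, Python scripts to look and compute and a tool call to move; the robot and the scene stay as the last step left them, time stands still between calls to the robot, and variables do not carry over. Pictures are saved under pics/ and viewed, and the job is handed in when it is done.

Besides the shell and the picture viewer there is one more tool, called after "Request:" as name([rows], argument=value, ...), one row to a line, values as JSON. drive_tool: Moves the arm, as the interface text tells. Its arguments: {"type":"object","properties":{"plan":{"type":"array"},"grip_force":{"type":"number"}},"required":["plan"]}

```bash
mkdir -p pics; ls
python3 - <<'E'
from station import *
import cv2
for n in ("top","side"):
    im=read_camera(n); cv2.imwrite(f"pics/{n}0.png",cv2.cvtColor(im,cv2.COLOR_RGB2BGR))
    print(n,camera_model(n))
print(state())
E
```

```text
pics
top {'intrinsics': array([[379.23283737,   0.        , 267.40371264],
       [  0.        , 379.23283737, 208.50591364],
       [  0.        ,   0.        ,   1.        ]]), 'R': array([[ 0.0022465 , -0.9994153 ,  0.03411752],
       [-0.98280036, -0.00850667, -0.18447519],
       [ 0.18465755, -0.03311629, -0.98224483]]), 't': array([-0.01367103,  0.45254249,  0.95917549])}
side {'intrinsics': array([[491.54517366,   0.        , 279.59098414],
       [  0.        , 491.54517366, 204.4329624 ],
       [  0.        ,   0.        ,   1.        ]]), 'R': array([[-0.67611882, -0.73664383,  0.01480602],
       [-0.44058252,  0.38811291, -0.80947848],
       [ 0.59055092, -0.55382691, -0.58696284]]), 't': array([0.32461807, 0.23401225, 0.87164656])}
{'time_s': 0.1, 'joints': array([ 1.23919617,  0.6292233 ,  0.03845675,  1.51826326, -0.02701819,
        0.9963115 , -0.01999975]), 'joint_velocities': array([ 2.82601115e-04, -3.04734547e-03,  7.98052814e-04, -2.78174667e-03,
       -2.68443478e-04,  9.68140360e-05, -2.72298723e-04]), 'joint_efforts': array([ 2.15255917e-03, -5.50783288e+01,  1.14678651e+00, -1.87116158e+01,
       -5.22791559e-02,  1.91907567e-02,  5.35416405e-05]), 'position': array([ 0.17061267, -0.62658511,  0.20466748]), 'tcp_rot': array([-8.35749622e-04,  9.91182698e-01,  1.32499615e-01, -1.15325384e-04]), 'contact_force': array([-0.76506713,  0.4017673 , -0.29639974]), 'torque': array([0.01529363, 0.0151378 , 0.03445634]), 'width': 0.996865701411189}
```

View pics/top0.png

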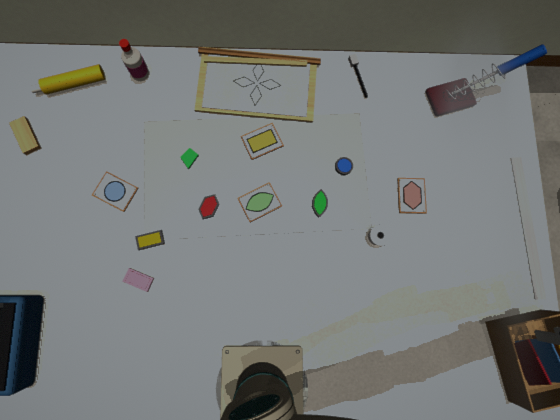

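View pics/side0.png

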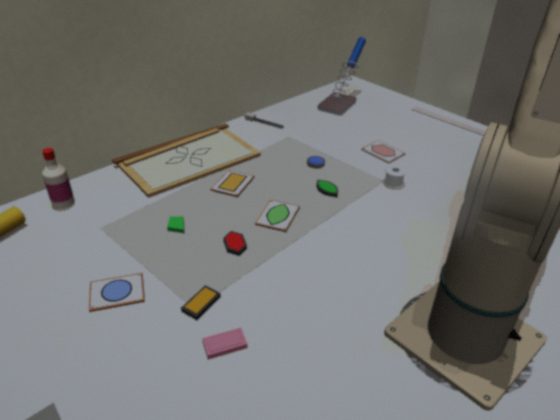

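```bash
cat > h.py <<'E'
from station import *
import cv2, numpy as np
def P(n):
    c=camera_model(n); return c["intrinsics"],c["R"],c["t"]
def unproj(n,u,v,z):
    K,R,t=P(n); C=-R.T@t; d=R.T@np.linalg.inv(K)@np.array([u,v,1.]); return C+d*(z-C[2])/d[2]
def proj(n,X):
    K,R,t=P(n); p=K@(R@np.asarray(X,float)+t); return p[:2]/p[2]
def rect(im,n,cx,cy,z,half=0.08,S=4000):
    # world patch: up=+x, left=+y ; S px per m
    N=int(2*half*S); K,R,t=P(n)
    # pixel(a,b)-> x=cx+half-b/S, y=cy+half-a/S
    M=np.array([[0,-1/S,cx+half],[-1/S,0,cy+half],[0,0,z],[0,0,1]])
    H=K@np.hstack([R,t[:,None]])@M
    return cv2.warpPerspective(im,H,(N,N),flags=cv2.INTER_CUBIC|cv2.WARP_INVERSE_MAP)
E
python3 - <<'E'
from h import *
top=cv2.imread("pics/top0.png"); side=cv2.imread("pics/side0.png")
L=dict(leaf=(320,203,.012),bar=(150,240,.012),disc=(344,166,.012),hex=(208,207,.012),Pleaf=(260,202,.007),Pbar=(262,140,.007),Pround=(115,191,.007),Phex=(412,195,.007))
for nm,im in (("top",top),("side",side)):
    tiles=[]
    for k,(u,v,z) in L.items():
        X=unproj("top",u,v,z); 
        if nm=="top":print(k,X.round(3))
        r=rect(im,nm,X[0],X[1],z,.06,1600); cv2.putText(r,k,(3,14),0,.5,(0,0,255),1); tiles.append(r)
    cv2.imwrite(f"pics/rect_{nm}.png",np.vstack([np.hstack(tiles[:4]),np.hstack(tiles[4:])]))
E
```

```text
leaf [ 0.475 -0.157  0.012]
bar [0.371 0.299 0.012]
disc [ 0.581 -0.227  0.012]
hex [0.461 0.149 0.012]
Pleaf [0.477 0.008 0.007]
Pbar [0.656 0.003 0.007]
Pround [0.504 0.403 0.007]
Phex [ 0.501 -0.416  0.007]
```

View pics/rect_top.png

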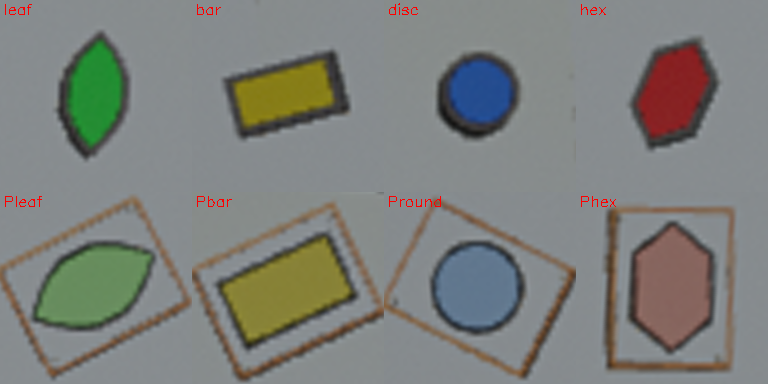

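View pics/rect_side.png

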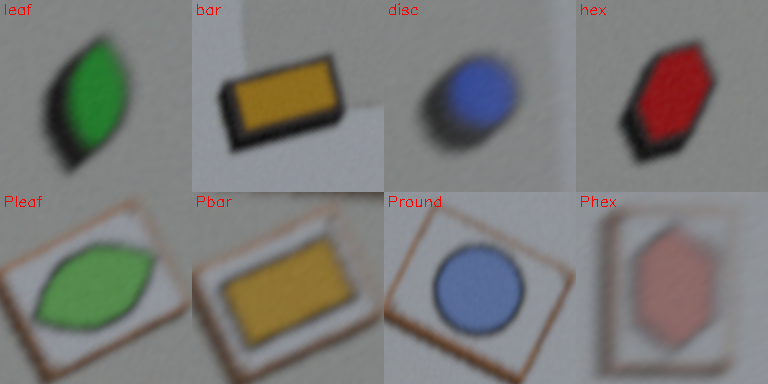

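```bash
cat >> h.py <<'E'
HUE=dict(leaf=(45,80),bar=(12,36),disc=(100,130),hex=(170,12),Pleaf=(40,80),Pbar=(12,36),Pround=(95,130),Phex=(165,14))
L=dict(leaf=(320,203,.012),bar=(150,240,.012),disc=(344,166,.012),hex=(208,207,.012),Pleaf=(260,202,.007),Pbar=(262,140,.007),Pround=(115,191,.007),Phex=(412,195,.007))
def seg(im,cam,k,cx,cy,z,half=.06,S=4000,smin=None):
    r=rect(im,cam,cx,cy,z,half,S); h=cv2.cvtColor(r,cv2.COLOR_BGR2HSV)
    a,b=HUE[k]; hh=h[...,0]; m=((hh>=a)&(hh<=b)) if a<b else ((hh>=a)|(hh<=b))
    s=h[...,1].astype(int)
    smax=np.median(s[int(half*S)-20:int(half*S)+20,int(half*S)-20:int(half*S)+20])
    m=m&(s>.6*smax)&(h[...,2]>60)
    m=cv2.morphologyEx(m.astype(np.uint8),cv2.MORPH_OPEN,np.ones((15,15)))
    n,lab,st,ce=cv2.connectedComponentsWithStats(m)
    N=int(half*S)
    i=lab[N,N] or 1+np.argmax(st[1:,4])
    mm=(lab==i).astype(np.uint8); M=cv2.moments(mm,True)
    a0,b0=M['m10']/M['m00'],M['m01']/M['m00']
    x,y=cx+half-b0/S,cy+half-a0/S
    # image a->-y, b->-x
    xx,yy,xy=M['mu02'],M['mu20'],M['mu11']
    ang=.5*np.degrees(np.arctan2(2*xy,xx-yy))
    (c,(w,h2),_)=cv2.minAreaRect(cv2.findContours(mm,0,1)[0][0])
    xr,yr=cx+half-c[1]/S,cy+half-c[0]/S
    return x,y,ang,xr,yr,w/S*1e3,h2/S*1e3
E
python3 - <<'E'
from h import *
for nm in ("top","side"):
    im=cv2.imread(f"pics/{nm}0.png")
    for k,(u,v,z) in L.items():
        X=unproj("top",u,v,z); print(nm,k,np.round(seg(im,nm,k,X[0],X[1],z),4))
E
```

```text
top leaf [ 0.4768 -0.1559 -5.9261  0.4769 -0.1557 64.5    33.75  ]
top bar [  0.3724   0.302  -75.1818   0.3724   0.302   29.7405  60.0951]
top disc [ 0.5843 -0.2267 49.0189  0.5843 -0.2269 39.5    40.    ]
top hex [  0.4641   0.1484 -24.6422   0.4641   0.1482  35.8727  63.3671]
top Pleaf [ 4.78600e-01  1.00000e-02 -6.21755e+01  4.78700e-01  9.90000e-03
  6.58075e+01  5.57005e+01]
top Pbar [ 6.55400e-01  4.40000e-03 -6.45638e+01  6.55400e-01  4.50000e-03
  4.29683e+01  7.44767e+01]
top Pround [ 0.5049  0.4049 80.5656  0.5051  0.4051 54.     53.75  ]
top Phex [ 0.5018 -0.4159 -0.967   0.5019 -0.4158 49.0759 77.6023]
side leaf [ 0.4746 -0.1556 -7.1559  0.4748 -0.1556 63.25   35.5   ]
side bar [  0.3708   0.3009 -74.6222   0.3708   0.3009  31.4894  61.5521]
side disc [  0.5829  -0.2265 -53.9416   0.5829  -0.2264  40.75    40.5   ]
side hex [  0.4623   0.1481 -25.1983   0.4622   0.1482  36.7383  64.0692]
side Pleaf [ 4.77600e-01  9.10000e-03 -6.31642e+01  4.77700e-01  9.20000e-03
  6.10249e+01  5.62226e+01]
side Pbar [ 6.54100e-01  3.70000e-03 -6.45373e+01  6.54000e-01  3.50000e-03
  4.12930e+01  7.20767e+01]
side Pround [  0.503    0.4038 -62.8896   0.503    0.4038  53.25    53.75  ]
side Phex [ 0.5014 -0.4177  0.326   0.5014 -0.4178 44.7674 69.0804]
```

```bash
cat >> h.py <<'E'
from scipy.spatial.transform import Rotation as Ro
T=dict(leaf=(.4757,-.1557,173.5),bar=(.3716,.3014,105.1),disc=(.5836,-.2266,90),hex=(.4632,.1483,155.1),
 Pleaf=(.4781,.0096,117.4),Pbar=(.6548,.0040,115.5),Pround=(.504,.4044,120),Phex=(.5016,-.4168,179.5))
def go(x,y,z,phi):
    s=state(); q=s["tcp_rot"]; R=Ro.from_quat([q[1],q[2],q[3],q[0]]).as_matrix()
    d=R.T@(np.array([x,y,z])-s["position"]); h=np.degrees(np.arctan2(R[1,0],R[0,0]))
    sp=(h-phi+180)%360-180
    print("t%.1f pos"%s["time_s"],s["position"].round(4),"head %.1f"%h,"w %.3f"%s["width"],"F",s["contact_force"].round(1),"j1,7",s["joints"][[0,6]].round(2),"zax",R[:,2].round(3))
    print("-> tx %.1f ty %.1f tz %.1f mm spin %.1f"%(*(d*1e3),sp))
E
python3 -c "
from h import *
go(*T['leaf'][:2],.10,173.5)"
```

```text
t0.1 pos [ 0.1706 -0.6266  0.2047] head 15.2 w 0.997 F [-0.8  0.4 -0.3] j1,7 [ 1.24 -0.02] zax [-0.     0.002 -1.   ]
-> tx 418.1 ty -374.0 tz 105.3 mm spin -158.3
```

Request:
drive_tool([
  {"tx": 0.418,"ty": -0.374,"tz": 0.085,"spin": -90,"hand": -1},
  {"tx": 0.418,"ty": -0.374,"tz": 0.085,"spin": -90,"hand": -1},
  {"tx": 0.418,"ty": -0.374,"tz": 0.085,"spin": -90,"hand": -1},
  {"tx": 0.418,"ty": -0.374,"tz": 0.085,"spin": -90,"hand": -1},
  {"tx": 0.418,"ty": -0.374,"tz": 0.085,"spin": -90,"hand": -1},
  {"tx": 0.418,"ty": -0.374,"tz": 0.085,"spin": -90,"hand": -1},
  {"tx": 0.418,"ty": -0.374,"tz": 0.085,"spin": -90,"hand": -1},
  {"tx": 0.418,"ty": -0.374,"tz": 0.085,"spin": -90,"hand": -1},
  {"tx": 0.418,"ty": -0.374,"tz": 0.085,"spin": -90,"hand": -1},
  {"tx": 0.418,"ty": -0.374,"tz": 0.085,"spin": -90,"hand": -1},
  {"tx": 0.418,"ty": -0.374,"tz": 0.085,"spin": -90,"hand": -1},
  {"tx": 0.418,"ty": -0.374,"tz": 0.085,"spin": -90,"hand": -1},
])

```text
time_s: 1.3
position: [0.4782, -0.1502, 0.1198]
tcp_rot: [-0.001, 0.604, 0.797, 0.002]
contact_force: [-0.1, 0.7, -0.7]
width: 0.999
```

```bash
python3 -c "
from h import *
go(*T['leaf'][:2],.10,173.5)"
```

```text
t1.3 pos [ 0.4782 -0.1502  0.1198] head 105.7 w 0.999 F [-0.1  0.7 -0.7] j1,7 [0.5 0.2] zax [ 0.001  0.005 -1.   ]
-> tx -4.7 ty -4.0 tz 19.8 mm spin -67.8
```

Request:
drive_tool([
  {"tx": -0.0045,"ty": -0.004,"tz": 0.06,"spin": -68,"hand": -1},
  {"tx": -0.0045,"ty": -0.004,"tz": 0.06,"spin": -68,"hand": -1},
  {"tx": -0.0045,"ty": -0.004,"tz": 0.06,"spin": -68,"hand": -1},
  {"tx": -0.0045,"ty": -0.004,"tz": 0.06,"spin": -68,"hand": -1},
  {"tx": -0.0045,"ty": -0.004,"tz": 0.06,"spin": -68,"hand": -1},
  {"tx": -0.0045,"ty": -0.004,"tz": 0.06,"spin": -68,"hand": -1},
  {"tx": -0.0045,"ty": -0.004,"tz": 0.06,"spin": -68,"hand": -1},
  {"tx": -0.0045,"ty": -0.004,"tz": 0.06,"spin": -68,"hand": -1},
  {"tx": -0.0045,"ty": -0.004,"tz": 0.06,"spin": -68,"hand": -1},
  {"tx": -0.0045,"ty": -0.004,"tz": 0.06,"spin": -68,"hand": -1},
  {"tx": -0.0045,"ty": -0.004,"tz": 0.06,"spin": -68,"hand": -1},
  {"tx": -0.0045,"ty": -0.004,"tz": 0.06,"spin": -68,"hand": -1},
])

```text
time_s: 2.5
position: [0.4756, -0.1553, 0.0598]
tcp_rot: [0.0, 0.056, 0.998, 0.002]
contact_force: [0.4, 0.0, 0.3]
width: 1.001
```

```bash
python3 -c "
from h import *
go(*T['leaf'][:2],.003,173.5)
for n in ('top','side'): cv2.imwrite(f'pics/{n}1.png',read_camera(n)[...,::-1])
a=cv2.imread('pics/top1.png')[120:300,220:420];b=cv2.imread('pics/side1.png')[100:280,230:430]
cv2.imwrite('pics/c1.png',np.hstack([cv2.resize(a,None,fx=2,fy=2),cv2.resize(b,None,fx=2,fy=2)]))"
```

```text
t2.5 pos [ 0.4756 -0.1553  0.0598] head 173.6 w 1.001 F [0.4 0.  0.3] j1,7 [0.67 1.01] zax [ 0.001  0.004 -1.   ]
-> tx -0.1 ty -0.6 tz 56.8 mm spin 0.1
```

View pics/c1.png

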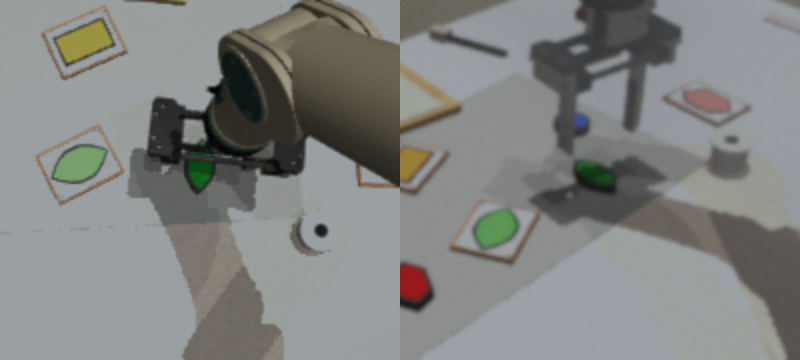

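The fingers straddle the leaf (crop 200,170 at top; 595,175 at side), so I'll go down and grip.

Request:
drive_tool([
  {"tx": 0,"ty": -0.0005,"tz": 0.03,"spin": 0,"hand": -1},
  {"tx": 0,"ty": -0.0005,"tz": 0.045,"spin": 0,"hand": -1},
  {"tx": 0,"ty": -0.0005,"tz": 0.053,"spin": 0,"hand": -1},
  {"tx": 0,"ty": -0.0005,"tz": 0.0565,"spin": 0,"hand": -1},
  {"tx": 0,"ty": -0.0005,"tz": 0.0565,"spin": 0,"hand": -0.2},
  {"tx": 0,"ty": -0.0005,"tz": 0.0565,"spin": 0,"hand": 0.1},
  {"tx": 0,"ty": -0.0005,"tz": 0.0565,"spin": 0,"hand": 0.4},
  {"tx": 0,"ty": -0.0005,"tz": 0.0565,"spin": 0,"hand": 0.7},
  {"tx": 0,"ty": -0.0005,"tz": 0.0565,"spin": 0,"hand": 1},
  {"tx": 0,"ty": -0.0005,"tz": 0.0565,"spin": 0,"hand": 1},
  {"tx": 0,"ty": -0.0005,"tz": 0.0565,"spin": 0,"hand": 1},
  {"tx": 0,"ty": -0.0005,"tz": 0.0565,"spin": 0,"hand": 1},
], grip_force=15)

```text
time_s: 3.8
position: [0.4756, -0.1556, 0.0034]
tcp_rot: [0.0, 0.055, 0.998, 0.002]
contact_force: [-0.7, 0.5, 1.7]
width: 0.446
```

```bash
python3 -c "
from h import *
go(*T['Pleaf'][:2],.06,117.4)"
```

```text
t3.8 pos [ 0.4756 -0.1556  0.0034] head 173.7 w 0.446 F [-0.7  0.5  1.7] j1,7 [0.6  0.91] zax [ 0.001  0.004 -1.   ]
-> tx 15.7 ty 164.7 tz -55.9 mm spin 56.3
```

Request:
drive_tool([
  {"tx": 0,"ty": 0,"tz": -0.03,"spin": 0,"hand": 1},
  {"tx": 0,"ty": 0,"tz": -0.055,"spin": 0,"hand": 1},
  {"tx": 0.002,"ty": 0.02,"tz": -0.056,"spin": 7,"hand": 1},
  {"tx": 0.005,"ty": 0.045,"tz": -0.056,"spin": 15,"hand": 1},
  {"tx": 0.008,"ty": 0.075,"tz": -0.056,"spin": 23,"hand": 1},
  {"tx": 0.011,"ty": 0.105,"tz": -0.056,"spin": 31,"hand": 1},
  {"tx": 0.013,"ty": 0.135,"tz": -0.056,"spin": 39,"hand": 1},
  {"tx": 0.0155,"ty": 0.155,"tz": -0.056,"spin": 47,"hand": 1},
  {"tx": 0.0155,"ty": 0.1645,"tz": -0.056,"spin": 53,"hand": 1},
  {"tx": 0.0155,"ty": 0.1645,"tz": -0.056,"spin": 56.5,"hand": 1},
  {"tx": 0.0155,"ty": 0.1645,"tz": -0.056,"spin": 56.5,"hand": 1},
  {"tx": 0.0155,"ty": 0.1645,"tz": -0.056,"spin": 56.5,"hand": 1},
])

```text
time_s: 5.0
position: [0.4782, 0.0092, 0.06]
tcp_rot: [-0.001, 0.521, 0.854, 0.002]
contact_force: [0.0, 0.5, -1.4]
width: 0.445
```

```bash
python3 -c "
from h import *
go(*T['Pleaf'][:2],.0105,117.4)
for n in ('top','side'): cv2.imwrite(f'pics/{n}2.png',read_camera(n)[...,::-1])
a=cv2.imread('pics/top2.png')[120:300,150:350];b=cv2.imread('pics/side2.png')[110:290,200:400]
cv2.imwrite('pics/c2.png',np.hstack([cv2.resize(a,None,fx=2,fy=2),cv2.resize(b,None,fx=2,fy=2)]))"
```

```text
t5.0 pos [0.4782 0.0092 0.06  ] head 117.3 w 0.445 F [ 0.   0.5 -1.4] j1,7 [ 0.14 -0.03] zax [ 0.001  0.004 -1.   ]
-> tx 0.2 ty 0.0 tz 49.5 mm spin -0.1
```

View pics/c2.png

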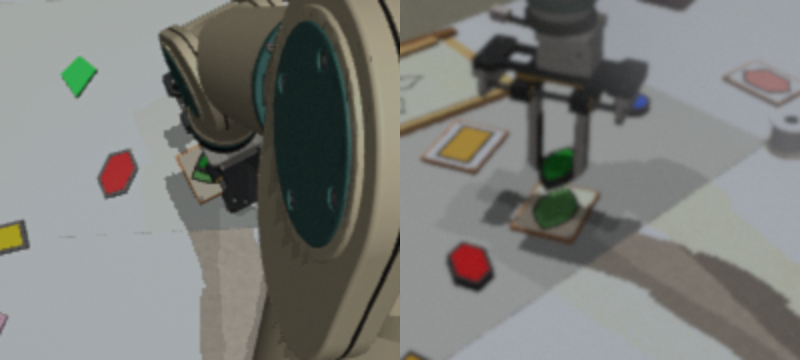

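Leaf is held above its board (crop 555,165, over the drawing at 555,208). Lowering slowly.

Request:
drive_tool([
  {"tx": 0,"ty": 0,"tz": 0.02,"spin": 0,"hand": 1},
  {"tx": 0,"ty": 0,"tz": 0.034,"spin": 0,"hand": 1},
  {"tx": 0,"ty": 0,"tz": 0.042,"spin": 0,"hand": 1},
  {"tx": 0,"ty": 0,"tz": 0.046,"spin": 0,"hand": 1},
  {"tx": 0,"ty": 0,"tz": 0.048,"spin": 0,"hand": 1},
  {"tx": 0,"ty": 0,"tz": 0.049,"spin": 0,"hand": 1},
  {"tx": 0,"ty": 0,"tz": 0.0495,"spin": 0,"hand": 1},
  {"tx": 0,"ty": 0,"tz": 0.0497,"spin": 0,"hand": 1},
  {"tx": 0,"ty": 0,"tz": 0.0497,"spin": 0,"hand": 1},
])

```text
time_s: 6.0
position: [0.4784, 0.0091, 0.0105]
tcp_rot: [-0.001, 0.521, 0.854, 0.002]
contact_force: [0.9, 0.2, -0.8]
width: 0.445
```

```bash
python3 -c "
from h import *
go(*T['Pleaf'][:2],.0105,117.4)"
```

```text
t6.0 pos [0.4784 0.0091 0.0105] head 117.2 w 0.445 F [ 0.9  0.2 -0.8] j1,7 [ 0.08 -0.08] zax [ 0.001  0.004 -1.   ]
-> tx 0.6 ty -0.1 tz 0.0 mm spin -0.2
```

Request:
drive_tool([
  {"tx": 0.0005,"ty": 0,"tz": 0.0004,"spin": 0,"hand": 1},
  {"tx": 0.0005,"ty": 0,"tz": 0.0008,"spin": 0,"hand": 1},
  {"tx": 0.0005,"ty": 0,"tz": 0.0008,"spin": 0,"hand": 1},
])

```text
time_s: 6.3
position: [0.4784, 0.0095, 0.0103]
tcp_rot: [-0.0, 0.521, 0.853, 0.002]
contact_force: [-0.9, -0.6, 7.1]
width: 0.446
```

Request:
drive_tool([
  {"tx": 0,"ty": 0,"tz": 0,"spin": 0,"hand": 0},
  {"tx": 0,"ty": 0,"tz": 0,"spin": 0,"hand": -0.3},
  {"tx": 0,"ty": 0,"tz": 0,"spin": 0,"hand": -0.6},
  {"tx": 0,"ty": 0,"tz": 0,"spin": 0,"hand": -1},
  {"tx": 0,"ty": 0,"tz": 0,"spin": 0,"hand": -1},
  {"tx": 0,"ty": 0,"tz": -0.02,"spin": 0,"hand": -1},
  {"tx": 0,"ty": 0,"tz": -0.05,"spin": 0,"hand": -1},
  {"tx": 0,"ty": 0,"tz": -0.08,"spin": 0,"hand": -1},
  {"tx": 0,"ty": 0,"tz": -0.08,"spin": 0,"hand": -1},
])

```text
time_s: 7.2
position: [0.4806, 0.0094, 0.0932]
tcp_rot: [0.002, 0.521, 0.853, 0.004]
contact_force: [-0.4, -0.2, 0.0]
width: 1.0
```

```bash
python3 -c "
from h import *
go(*T['disc'][:2],.06,90)"
```

```text
t7.2 pos [0.4806 0.0094 0.0932] head 117.2 w 1.000 F [-0.4 -0.2  0. ] j1,7 [ 0.18 -0.  ] zax [ 0.008  0.004 -1.   ]
-> tx -257.0 ty -16.4 tz 33.0 mm spin 27.2
```

Request:
drive_tool([
  {"tx": -0.257,"ty": -0.0165,"tz": 0.005,"spin": 27,"hand": -1},
  {"tx": -0.257,"ty": -0.0165,"tz": 0.01,"spin": 27,"hand": -1},
  {"tx": -0.257,"ty": -0.0165,"tz": 0.02,"spin": 27,"hand": -1},
  {"tx": -0.257,"ty": -0.0165,"tz": 0.03,"spin": 27,"hand": -1},
  {"tx": -0.257,"ty": -0.0165,"tz": 0.033,"spin": 27,"hand": -1},
  {"tx": -0.257,"ty": -0.0165,"tz": 0.033,"spin": 27,"hand": -1},
  {"tx": -0.257,"ty": -0.0165,"tz": 0.033,"spin": 27,"hand": -1},
  {"tx": -0.257,"ty": -0.0165,"tz": 0.033,"spin": 27,"hand": -1},
  {"tx": -0.257,"ty": -0.0165,"tz": 0.033,"spin": 27,"hand": -1},
  {"tx": -0.257,"ty": -0.0165,"tz": 0.033,"spin": 27,"hand": -1},
])

```text
time_s: 8.2
position: [0.5836, -0.2245, 0.0605]
tcp_rot: [0.001, 0.705, 0.709, 0.005]
contact_force: [-0.3, -1.0, -0.0]
width: 1.002
```

```bash
python3 -c "
from h import *
go(*T['disc'][:2],.003,90)
for n in ('top','side'): cv2.imwrite(f'pics/{n}3.png',read_camera(n)[...,::-1])
a=rect(cv2.imread('pics/top3.png'),'top',*T['Pleaf'][:2],.019,.06,3000);b=rect(cv2.imread('pics/side3.png'),'side',*T['Pleaf'][:2],.019,.06,3000)
cv2.imwrite('pics/c3.png',np.hstack([a,b]))
for n in ('top','side'): print(seg(cv2.imread(f'pics/{n}3.png'),n,'leaf',*T['Pleaf'][:2],.019))
"
```

```text
t8.2 pos [ 0.5836 -0.2245  0.0605] head 90.3 w 1.002 F [-0.3 -1.  -0. ] j1,7 [0.49 0.07] zax [ 0.008  0.005 -1.   ]
-> tx -2.4 ty -0.4 tz 57.5 mm spin 0.3
(0.4783356302217224, 0.007423124196658096, np.float64(-62.781235236284516), 0.47817483673095706, 0.007379457092285151, 33.240318298339844, 66.42078399658203)
(0.47631973575246556, 0.007768890687344723, np.float64(-62.19196728533218), 0.4761249938964844, 0.0075499969482421825, 34.659053802490234, 67.41744995117188)
```

View pics/c3.png

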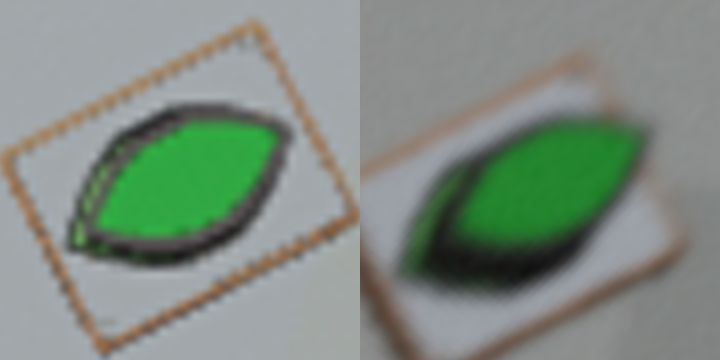

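View pics/side3.png

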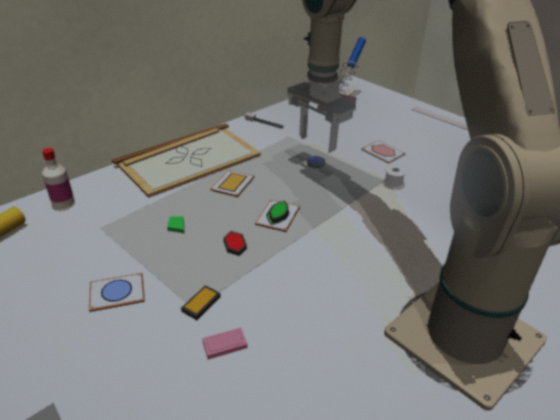

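Leaf lies on its board, about 2 mm toward −y (visible green margin on the left tip at crop 85,225); I'll re-check and nudge it later. Now the disc.

Request:
drive_tool([
  {"tx": -0.0024,"ty": -0.0004,"tz": 0.03,"spin": 0,"hand": -1},
  {"tx": -0.0024,"ty": -0.0004,"tz": 0.045,"spin": 0,"hand": -1},
  {"tx": -0.0024,"ty": -0.0004,"tz": 0.053,"spin": 0,"hand": -1},
  {"tx": -0.0024,"ty": -0.0004,"tz": 0.0575,"spin": 0,"hand": -1},
  {"tx": -0.0024,"ty": -0.0004,"tz": 0.0575,"spin": 0,"hand": -0.3},
  {"tx": -0.0024,"ty": -0.0004,"tz": 0.0575,"spin": 0,"hand": 0},
  {"tx": -0.0024,"ty": -0.0004,"tz": 0.0575,"spin": 0,"hand": 0.3},
  {"tx": -0.0024,"ty": -0.0004,"tz": 0.0575,"spin": 0,"hand": 0.6},
  {"tx": -0.0024,"ty": -0.0004,"tz": 0.0575,"spin": 0,"hand": 1},
  {"tx": -0.0024,"ty": -0.0004,"tz": 0.0575,"spin": 0,"hand": 1},
  {"tx": -0.0024,"ty": -0.0004,"tz": 0.0575,"spin": 0,"hand": 1},
  {"tx": -0.0024,"ty": -0.0004,"tz": 0.0575,"spin": 0,"hand": 1},
])

```text
time_s: 9.5
position: [0.5842, -0.2276, 0.0033]
tcp_rot: [0.002, 0.705, 0.709, 0.005]
contact_force: [-0.4, 0.5, 2.4]
width: 0.523
```

```bash
python3 -c "
from h import *
go(*T['Pround'][:2],.1,120)"
```

```text
t9.5 pos [ 0.5842 -0.2276  0.0033] head 90.3 w 0.523 F [-0.4  0.5  2.4] j1,7 [0.48 0.05] zax [ 0.009  0.004 -1.   ]
-> tx 632.8 ty -76.3 tz -94.7 mm spin -29.7
```

Request:
drive_tool([
  {"tx": 0,"ty": 0,"tz": -0.03,"spin": 0,"hand": 1},
  {"tx": 0,"ty": 0,"tz": -0.06,"spin": 0,"hand": 1},
  {"tx": 0.03,"ty": -0.004,"tz": -0.085,"spin": -2,"hand": 1},
  {"tx": 0.07,"ty": -0.009,"tz": -0.095,"spin": -4,"hand": 1},
  {"tx": 0.115,"ty": -0.014,"tz": -0.095,"spin": -6,"hand": 1},
  {"tx": 0.16,"ty": -0.02,"tz": -0.095,"spin": -8,"hand": 1},
  {"tx": 0.205,"ty": -0.025,"tz": -0.095,"spin": -10,"hand": 1},
  {"tx": 0.25,"ty": -0.03,"tz": -0.095,"spin": -12,"hand": 1},
  {"tx": 0.295,"ty": -0.036,"tz": -0.095,"spin": -14,"hand": 1},
  {"tx": 0.33,"ty": -0.04,"tz": -0.095,"spin": -16,"hand": 1},
  {"tx": 0.35,"ty": -0.042,"tz": -0.095,"spin": -17,"hand": 1},
  {"tx": 0.35,"ty": -0.042,"tz": -0.095,"spin": -17,"hand": 1},
])

```text
time_s: 10.7
position: [0.5386, 0.1262, 0.0994]
tcp_rot: [0.002, 0.59, 0.807, 0.005]
contact_force: [-0.3, -0.6, 0.0]
width: 0.524
```

```bash
python3 -c "
from h import *
go(*T['Pround'][:2],.08,120)"
```

```text
t10.7 pos [0.5386 0.1262 0.0994] head 107.6 w 0.524 F [-0.3 -0.6  0. ] j1,7 [-0.07 -0.27] zax [ 0.009  0.007 -1.   ]
-> tx 275.5 ty 51.2 tz 21.0 mm spin -12.4
```

Request:
drive_tool([
  {"tx": 0.03,"ty": 0.006,"tz": 0,"spin": -2,"hand": 1},
  {"tx": 0.07,"ty": 0.013,"tz": 0,"spin": -4,"hand": 1},
  {"tx": 0.115,"ty": 0.021,"tz": 0,"spin": -6,"hand": 1},
  {"tx": 0.16,"ty": 0.03,"tz": 0,"spin": -8,"hand": 1},
  {"tx": 0.205,"ty": 0.038,"tz": 0.005,"spin": -10,"hand": 1},
  {"tx": 0.245,"ty": 0.046,"tz": 0.01,"spin": -12,"hand": 1},
  {"tx": 0.268,"ty": 0.05,"tz": 0.02,"spin": -12.5,"hand": 1},
  {"tx": 0.2755,"ty": 0.051,"tz": 0.03,"spin": -12.5,"hand": 1},
  {"tx": 0.2755,"ty": 0.051,"tz": 0.04,"spin": -12.5,"hand": 1},
  {"tx": 0.2755,"ty": 0.051,"tz": 0.04,"spin": -12.5,"hand": 1},
  {"tx": 0.2755,"ty": 0.051,"tz": 0.04,"spin": -12.5,"hand": 1},
])

```text
time_s: 11.8
position: [0.5051, 0.4014, 0.0605]
tcp_rot: [0.003, 0.5, 0.866, 0.004]
contact_force: [-0.5, -0.1, -0.5]
width: 0.528
```

```bash
python3 -c "
from h import *
go(*T['Pround'][:2],.0105,120)
for n in ('top','side'): cv2.imwrite(f'pics/{n}4.png',read_camera(n)[...,::-1])
a=cv2.imread('pics/top4.png')[100:280,20:220];b=cv2.imread('pics/side4.png')[200:380,30:230]
cv2.imwrite('pics/c4.png',np.hstack([cv2.resize(a,None,fx=2,fy=2),cv2.resize(b,None,fx=2,fy=2)]))
for n in ('top','side'): print(seg(cv2.imread(f'pics/{n}3.png'),n,'leaf',*T['Pleaf'][:2],.019),seg(cv2.imread(f'pics/{n}0.png'),n,'Pleaf',*T['Pleaf'][:2],.007))"
```

```text
t11.8 pos [0.5051 0.4014 0.0605] head 120.0 w 0.528 F [-0.5 -0.1 -0.5] j1,7 [-0.53 -0.5 ] zax [ 0.008  0.004 -1.   ]
-> tx 3.2 ty 0.1 tz 50.0 mm spin -0.0
(0.4783356302217224, 0.007423124196658096, np.float64(-62.781235236284516), 0.47817483673095706, 0.007379457092285151, 33.240318298339844, 66.42078399658203) (0.4786505526468877, 0.009947312390924952, np.float64(-62.171734052266345), 0.4787351928710938, 0.009857106781005855, 65.8951187133789, 55.70805358886719)
(0.47631973575246556, 0.007768890687344723, np.float64(-62.19196728533218), 0.4761249938964844, 0.0075499969482421825, 34.659053802490234, 67.41744995117188) (0.4776120071772687, 0.009044216399567387, np.float64(-63.15782502686771), 0.4776415802001953, 0.009214269256591794, 61.02490234375, 56.183509826660156)
```

View pics/c4.png

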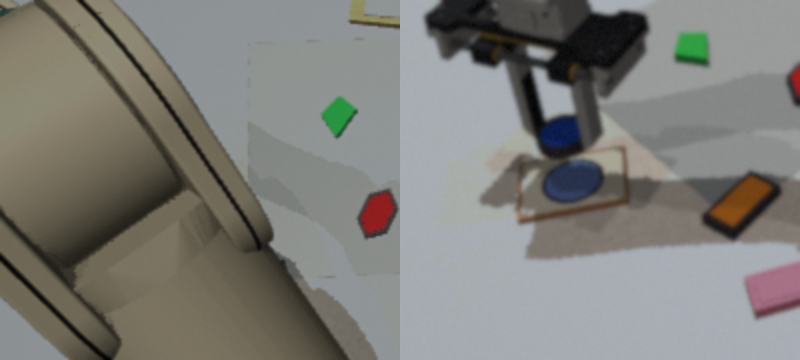

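```bash
python3 -c "
from h import *
im=cv2.imread('pics/side4.png')
print(seg(im,'side','disc',.505,.4014,.0692))
r=rect(im,'side',.505,.4014,.0692,.06,4000); cv2.imwrite('pics/c5.png',r)"
```

```text
(0.5034048194568785, 0.4038420620710236, np.float64(-27.777082173023214), 0.5035496139526366, 0.4049289916992187, 32.900428771972656, 38.9492301940918)
```

View pics/c5.png

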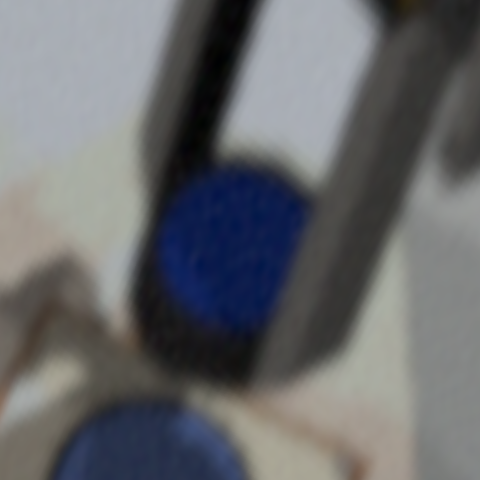

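Request:
drive_tool([
  {"tx": 0.0024,"ty": 0.0005,"tz": 0.02,"spin": 0,"hand": 1},
  {"tx": 0.0024,"ty": 0.0005,"tz": 0.034,"spin": 0,"hand": 1},
  {"tx": 0.0024,"ty": 0.0005,"tz": 0.042,"spin": 0,"hand": 1},
  {"tx": 0.0024,"ty": 0.0005,"tz": 0.046,"spin": 0,"hand": 1},
  {"tx": 0.0024,"ty": 0.0005,"tz": 0.048,"spin": 0,"hand": 1},
  {"tx": 0.0024,"ty": 0.0005,"tz": 0.049,"spin": 0,"hand": 1},
  {"tx": 0.0024,"ty": 0.0005,"tz": 0.0495,"spin": 0,"hand": 1},
  {"tx": 0.0024,"ty": 0.0005,"tz": 0.05,"spin": 0,"hand": 1},
  {"tx": 0.0024,"ty": 0.0005,"tz": 0.05,"spin": 0,"hand": 1},
])

```text
time_s: 12.8
position: [0.5051, 0.4056, 0.0117]
tcp_rot: [0.003, 0.5, 0.866, 0.005]
contact_force: [-0.4, -0.3, -0.7]
width: 0.527
```

Request:
drive_tool([
  {"tx": 0,"ty": -0.0005,"tz": 0.0005,"spin": 0,"hand": 1},
  {"tx": 0,"ty": -0.0005,"tz": 0.001,"spin": 0,"hand": 1},
  {"tx": 0,"ty": -0.0005,"tz": 0.001,"spin": 0,"hand": 1},
])

```text
time_s: 13.1
position: [0.5046, 0.4053, 0.0106]
tcp_rot: [0.003, 0.5, 0.866, 0.005]
contact_force: [0.2, -0.6, -1.1]
width: 0.527
```

Request:
drive_tool([
  {"tx": -0.001,"ty": -0.0005,"tz": 0,"spin": 0,"hand": 1},
  {"tx": -0.001,"ty": -0.0005,"tz": 0.0004,"spin": 0,"hand": 1},
  {"tx": -0.001,"ty": -0.0005,"tz": 0.0008,"spin": 0,"hand": 1},
  {"tx": -0.001,"ty": -0.0005,"tz": 0.0008,"spin": 0,"hand": 1},
])

```text
time_s: 13.5
position: [0.5047, 0.4039, 0.0103]
tcp_rot: [0.003, 0.5, 0.866, 0.005]
contact_force: [-1.0, -2.6, 3.8]
width: 0.527
```

Contact felt; release and rise.

Request:
drive_tool([
  {"tx": 0,"ty": 0,"tz": 0,"spin": 0,"hand": 0},
  {"tx": 0,"ty": 0,"tz": 0,"spin": 0,"hand": -0.3},
  {"tx": 0,"ty": 0,"tz": 0,"spin": 0,"hand": -0.6},
  {"tx": 0,"ty": 0,"tz": 0,"spin": 0,"hand": -1},
  {"tx": 0,"ty": 0,"tz": 0,"spin": 0,"hand": -1},
  {"tx": 0,"ty": 0,"tz": -0.015,"spin": 0,"hand": -1},
  {"tx": 0,"ty": 0,"tz": -0.035,"spin": 0,"hand": -1},
  {"tx": 0,"ty": 0,"tz": -0.055,"spin": 0,"hand": -1},
  {"tx": 0,"ty": 0,"tz": -0.07,"spin": 0,"hand": -1},
  {"tx": 0,"ty": 0,"tz": -0.07,"spin": 0,"hand": -1},
  {"tx": 0,"ty": 0,"tz": -0.07,"spin": 0,"hand": -1},
])

```text
time_s: 14.6
position: [0.5041, 0.4034, 0.0806]
tcp_rot: [0.003, 0.5, 0.866, 0.005]
contact_force: [-0.1, -0.2, -0.1]
width: 1.001
```

```bash
python3 -c "
from h import *
go(*T['bar'][:2],.06,105.1)"
```

```text
t14.6 pos [0.5041 0.4034 0.0806] head 120.0 w 1.001 F [-0.1 -0.2 -0.1] j1,7 [-0.52 -0.49] zax [ 0.01   0.006 -1.   ]
-> tx -22.1 ty -166.0 tz 18.6 mm spin 14.9
```

Request:
drive_tool([
  {"tx": -0.022,"ty": -0.166,"tz": 0,"spin": 15,"hand": -0.4},
  {"tx": -0.022,"ty": -0.166,"tz": 0.005,"spin": 15,"hand": -0.4},
  {"tx": -0.022,"ty": -0.166,"tz": 0.01,"spin": 15,"hand": -0.4},
  {"tx": -0.022,"ty": -0.166,"tz": 0.0185,"spin": 15,"hand": -0.4},
  {"tx": -0.022,"ty": -0.166,"tz": 0.0185,"spin": 15,"hand": -0.4},
  {"tx": -0.022,"ty": -0.166,"tz": 0.0185,"spin": 15,"hand": -0.4},
  {"tx": -0.022,"ty": -0.166,"tz": 0.0185,"spin": 15,"hand": -0.4},
  {"tx": -0.022,"ty": -0.166,"tz": 0.0185,"spin": 15,"hand": -0.4},
])

```text
time_s: 15.4
position: [0.3729, 0.3027, 0.0602]
tcp_rot: [0.002, 0.609, 0.793, 0.007]
contact_force: [-0.4, -0.3, -0.3]
width: 0.701
```

```bash
python3 -c "
from h import *
go(*T['bar'][:2],.003,105.1)
for n in ('top','side'): cv2.imwrite(f'pics/{n}5.png',read_camera(n)[...,::-1])
b=cv2.imread('pics/side5.png')[210:390,70:270]
a=rect(cv2.imread('pics/side5.png'),'side',*T['Pround'][:2],.019,.06,3000)
cv2.imwrite('pics/c6.png',np.hstack([a,cv2.resize(b,(400,360))]))
for n in ('top','side'):
  im=cv2.imread(f'pics/{n}5.png');print(seg(im,n,'disc',*T['Pround'][:2],.019)[:2],seg(cv2.imread(f'pics/{n}0.png'),n,'Pround',*T['Pround'][:2],.007)[:2],seg(im,n,'leaf',*T['Pleaf'][:2],.019)[:3])"
```

```text
t15.4 pos [0.3729 0.3027 0.0602] head 105.0 w 0.701 F [-0.4 -0.3 -0.3] j1,7 [-0.6  -0.81] zax [ 0.012  0.008 -1.   ]
-> tx -1.1 ty -2.4 tz 57.2 mm spin -0.1
(0.5067805972388956, 0.40529147659063625) (0.5048586258300584, 0.404905834123865) (0.478338656878084, 0.007430454928390895, np.float64(-62.781438950592936))
(0.5017925379348631, 0.4033997918208734) (0.5030576190476191, 0.403829850340136) (0.4763603605823918, 0.007723957306438149, np.float64(-62.23895823257073))
```

View pics/c6.png

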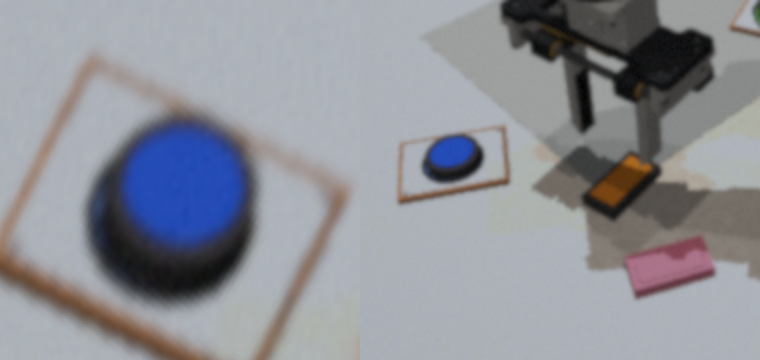

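View pics/top5.png

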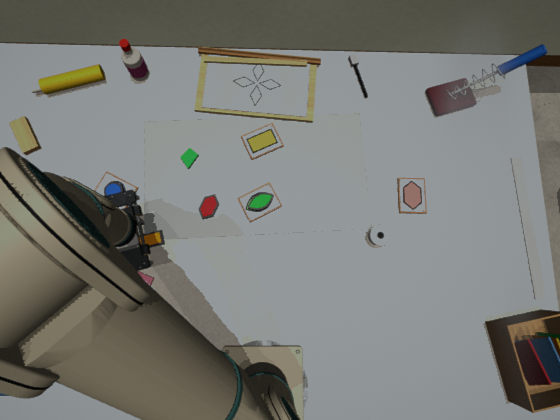

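Disc is on its drawing (within about 1 mm in the side view); jaws straddle the amber leaded bar, clear of the pink one. Grip.

Request:
drive_tool([
  {"tx": -0.001,"ty": -0.0024,"tz": 0.03,"spin": 0,"hand": -0.4},
  {"tx": -0.001,"ty": -0.0024,"tz": 0.045,"spin": 0,"hand": -0.4},
  {"tx": -0.001,"ty": -0.0024,"tz": 0.053,"spin": 0,"hand": -0.4},
  {"tx": -0.001,"ty": -0.0024,"tz": 0.057,"spin": 0,"hand": -0.4},
  {"tx": -0.001,"ty": -0.0024,"tz": 0.057,"spin": 0,"hand": -0.1},
  {"tx": -0.001,"ty": -0.0024,"tz": 0.057,"spin": 0,"hand": 0.1},
  {"tx": -0.001,"ty": -0.0024,"tz": 0.057,"spin": 0,"hand": 0.3},
  {"tx": -0.001,"ty": -0.0024,"tz": 0.057,"spin": 0,"hand": 0.6},
  {"tx": -0.001,"ty": -0.0024,"tz": 0.057,"spin": 0,"hand": 1},
  {"tx": -0.001,"ty": -0.0024,"tz": 0.057,"spin": 0,"hand": 1},
  {"tx": -0.001,"ty": -0.0024,"tz": 0.057,"spin": 0,"hand": 1},
  {"tx": -0.001,"ty": -0.0024,"tz": 0.057,"spin": 0,"hand": 1},
])

```text
time_s: 16.7
position: [0.3716, 0.3014, 0.0037]
tcp_rot: [0.003, 0.609, 0.793, 0.007]
contact_force: [-0.2, 0.3, 6.7]
width: 0.405
```

```bash
python3 -c "
from h import *
go(*T['Pbar'][:2],.08,115.5)"
```

```text
t16.7 pos [0.3716 0.3014 0.0037] head 105.0 w 0.405 F [-0.2  0.3  6.7] j1,7 [-0.65 -0.86] zax [ 0.012  0.008 -1.   ]
-> tx -360.1 ty 197.9 tz -75.1 mm spin -10.5
```

Request:
drive_tool([
  {"tx": 0,"ty": 0,"tz": -0.02,"spin": 0,"hand": 1},
  {"tx": 0,"ty": 0,"tz": -0.045,"spin": 0,"hand": 1},
  {"tx": -0.02,"ty": 0.011,"tz": -0.065,"spin": -1,"hand": 1},
  {"tx": -0.055,"ty": 0.03,"tz": -0.075,"spin": -2,"hand": 1},
  {"tx": -0.095,"ty": 0.052,"tz": -0.075,"spin": -4,"hand": 1},
  {"tx": -0.135,"ty": 0.074,"tz": -0.075,"spin": -5,"hand": 1},
  {"tx": -0.175,"ty": 0.096,"tz": -0.075,"spin": -6,"hand": 1},
  {"tx": -0.215,"ty": 0.118,"tz": -0.075,"spin": -7,"hand": 1},
  {"tx": -0.255,"ty": 0.14,"tz": -0.075,"spin": -8,"hand": 1},
  {"tx": -0.29,"ty": 0.159,"tz": -0.075,"spin": -9,"hand": 1},
  {"tx": -0.315,"ty": 0.173,"tz": -0.075,"spin": -10,"hand": 1},
  {"tx": -0.32,"ty": 0.176,"tz": -0.075,"spin": -10,"hand": 1},
])

```text
time_s: 17.9
position: [0.625, 0.0321, 0.0789]
tcp_rot: [0.004, 0.54, 0.842, 0.006]
contact_force: [0.2, -0.7, -2.0]
width: 0.402
```

```bash
python3 -c "
from h import *
go(*T['Pbar'][:2],.05,115.5)"
```

```text
t17.9 pos [0.625  0.0321 0.0789] head 114.6 w 0.402 F [ 0.2 -0.7 -2. ] j1,7 [ 0.15 -0.03] zax [ 0.013  0.006 -1.   ]
-> tx -38.0 ty 15.0 tz 29.1 mm spin -0.9
```

Request:
drive_tool([
  {"tx": -0.02,"ty": 0.009,"tz": 0.005,"spin": -1,"hand": 1},
  {"tx": -0.033,"ty": 0.014,"tz": 0.012,"spin": -1,"hand": 1},
  {"tx": -0.0375,"ty": 0.016,"tz": 0.022,"spin": -1,"hand": 1},
  {"tx": -0.0375,"ty": 0.0165,"tz": 0.029,"spin": -1,"hand": 1},
  {"tx": -0.0375,"ty": 0.0165,"tz": 0.029,"spin": -1,"hand": 1},
  {"tx": -0.0375,"ty": 0.0165,"tz": 0.029,"spin": -1,"hand": 1},
  {"tx": -0.0375,"ty": 0.0165,"tz": 0.029,"spin": -1,"hand": 1},
])

```text
time_s: 18.6
position: [0.6558, 0.0062, 0.0505]
tcp_rot: [0.004, 0.532, 0.847, 0.006]
contact_force: [-0.4, 0.2, -1.2]
width: 0.401
```

```bash
python3 -c "
from h import *
go(.6558,.0052,.0105,115.5)
for n in ('top','side'): cv2.imwrite(f'pics/{n}6.png',read_camera(n)[...,::-1])
a=rect(cv2.imread('pics/side6.png'),'side',*T['Pbar'][:2],.058,.06,3000)
b=rect(cv2.imread('pics/top6.png'),'top',*T['Pround'][:2],.019,.06,3000)
cv2.imwrite('pics/c7.png',np.hstack([a,b]))
for n in ('top','side'):
  im=cv2.imread(f'pics/{n}6.png');print(seg(im,n,'disc',*T['Pround'][:2],.019)[:2])"
```

```text
t18.6 pos [0.6558 0.0062 0.0505] head 115.7 w 0.401 F [-0.4  0.2 -1.2] j1,7 [0.19 0.03] zax [ 0.013  0.006 -1.   ]
-> tx -0.9 ty -1.0 tz 40.0 mm spin 0.2
(0.5037787197913078, 0.40427469852832604)
(0.5018155028384179, 0.4034151266903586)
```

View pics/c7.png

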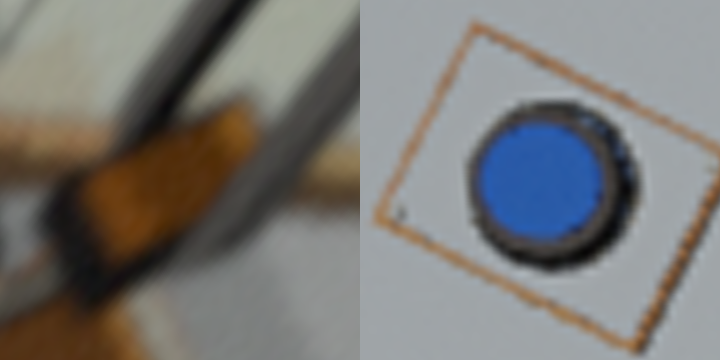

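Request:
drive_tool([
  {"tx": -0.0009,"ty": -0.0005,"tz": 0.015,"spin": 0,"hand": 1},
  {"tx": -0.0009,"ty": -0.0005,"tz": 0.026,"spin": 0,"hand": 1},
  {"tx": -0.0009,"ty": -0.0005,"tz": 0.033,"spin": 0,"hand": 1},
  {"tx": -0.0009,"ty": -0.0005,"tz": 0.037,"spin": 0,"hand": 1},
  {"tx": -0.0009,"ty": -0.0005,"tz": 0.038,"spin": 0,"hand": 1},
  {"tx": -0.0009,"ty": -0.0005,"tz": 0.039,"spin": 0,"hand": 1},
  {"tx": -0.0009,"ty": -0.0005,"tz": 0.0394,"spin": 0,"hand": 1},
  {"tx": -0.0009,"ty": -0.0005,"tz": 0.0394,"spin": 0,"hand": 1},
])

```text
time_s: 19.5
position: [0.6568, 0.0049, 0.0116]
tcp_rot: [0.004, 0.532, 0.846, 0.006]
contact_force: [0.2, 0.5, -2.0]
width: 0.4
```

```bash
python3 -c "
from h import *
go(.6558,.0052,.0105,115.5)"
```

```text
t19.5 pos [0.6568 0.0049 0.0116] head 115.7 w 0.400 F [ 0.2  0.5 -2. ] j1,7 [0.17 0.01] zax [ 0.014  0.006 -1.   ]
-> tx 0.7 ty -0.8 tz 1.1 mm spin 0.2
```

Request:
drive_tool([
  {"tx": 0.0005,"ty": -0.0008,"tz": 0.0003,"spin": 0,"hand": 1},
  {"tx": 0.0005,"ty": -0.0008,"tz": 0.0006,"spin": 0,"hand": 1},
  {"tx": 0.0005,"ty": -0.0008,"tz": 0.0009,"spin": 0,"hand": 1},
  {"tx": 0.0005,"ty": -0.0008,"tz": 0.0012,"spin": 0,"hand": 1},
  {"tx": 0.0005,"ty": -0.0008,"tz": 0.0014,"spin": 0,"hand": 1},
  {"tx": 0.0005,"ty": -0.0008,"tz": 0.0014,"spin": 0,"hand": 1},
])

```text
time_s: 20.1
position: [0.6559, 0.0049, 0.0108]
tcp_rot: [0.005, 0.533, 0.846, 0.006]
contact_force: [-1.9, 0.1, 5.4]
width: 0.403
```

Request:
drive_tool([
  {"tx": 0,"ty": 0,"tz": 0,"spin": 0,"hand": 0.1},
  {"tx": 0,"ty": 0,"tz": 0,"spin": 0,"hand": -0.2},
  {"tx": 0,"ty": 0,"tz": 0,"spin": 0,"hand": -0.5},
  {"tx": 0,"ty": 0,"tz": 0,"spin": 0,"hand": -1},
  {"tx": 0,"ty": 0,"tz": 0,"spin": 0,"hand": -1},
  {"tx": 0,"ty": 0,"tz": -0.015,"spin": 0,"hand": -1},
  {"tx": 0,"ty": 0,"tz": -0.035,"spin": 0,"hand": -1},
  {"tx": 0,"ty": 0,"tz": -0.055,"spin": 0,"hand": -1},
  {"tx": 0,"ty": 0,"tz": -0.07,"spin": 0,"hand": -1},
  {"tx": 0,"ty": 0,"tz": -0.07,"spin": 0,"hand": -1},
  {"tx": 0,"ty": 0,"tz": -0.07,"spin": 0,"hand": -1},
])

```text
time_s: 21.2
position: [0.655, 0.0044, 0.0811]
tcp_rot: [0.005, 0.533, 0.846, 0.006]
contact_force: [0.9, -0.2, 0.5]
width: 1.0
```

```bash
python3 -c "
from h import *
go(*T['hex'][:2],.06,155.1)"
```

```text
t21.2 pos [0.655  0.0044 0.0811] head 115.6 w 1.000 F [ 0.9 -0.2  0.5] j1,7 [0.2  0.04] zax [ 0.015  0.005 -1.   ]
-> tx 212.7 ty -110.9 tz 19.1 mm spin -39.5
```

Request:
drive_tool([
  {"tx": 0.213,"ty": -0.111,"tz": 0,"spin": -39.5,"hand": -1},
  {"tx": 0.213,"ty": -0.111,"tz": 0,"spin": -39.5,"hand": -1},
  {"tx": 0.213,"ty": -0.111,"tz": 0.005,"spin": -39.5,"hand": -1},
  {"tx": 0.213,"ty": -0.111,"tz": 0.01,"spin": -39.5,"hand": -1},
  {"tx": 0.213,"ty": -0.111,"tz": 0.019,"spin": -39.5,"hand": -1},
  {"tx": 0.213,"ty": -0.111,"tz": 0.019,"spin": -39.5,"hand": -1},
  {"tx": 0.213,"ty": -0.111,"tz": 0.019,"spin": -39.5,"hand": -1},
  {"tx": 0.213,"ty": -0.111,"tz": 0.019,"spin": -39.5,"hand": -1},
  {"tx": 0.213,"ty": -0.111,"tz": 0.019,"spin": -39.5,"hand": -1},
])

```text
time_s: 22.1
position: [0.4643, 0.1474, 0.0599]
tcp_rot: [0.007, 0.217, 0.976, 0.004]
contact_force: [-0.0, -0.0, 0.3]
width: 0.998
```

```bash
python3 -c "
from h import *
go(*T['hex'][:2],.0035,155.1)
for n in ('top','side'): cv2.imwrite(f'pics/{n}7.png',read_camera(n)[...,::-1])
a=rect(cv2.imread('pics/top7.png'),'top',*T['Pbar'][:2],.019,.06,3000)
b=cv2.resize(cv2.imread('pics/side7.png')[150:330,140:340],(400,360))
cv2.imwrite('pics/c8.png',np.hstack([a,b]))
for n in ('top','side'):
  im=cv2.imread(f'pics/{n}7.png');print(seg(im,n,'bar',*T['Pbar'][:2],.019)[:3],seg(cv2.imread(f'pics/{n}0.png'),n,'Pbar',*T['Pbar'][:2],.007)[:3])"
```

```text
t22.1 pos [0.4643 0.1474 0.0599] head 155.0 w 0.998 F [-0.  -0.   0.3] j1,7 [-0.03  0.1 ] zax [ 0.015  0.005 -1.   ]
-> tx 2.0 ty -0.3 tz 56.4 mm spin -0.1
(0.6645789669490705, -0.02399859826678774, np.float64(19.011274443824856)) (0.6553812683618682, 0.004407516968898802, np.float64(-64.57691965307309))
(0.6459363768422166, 0.015389599070307958, np.float64(85.47786093842004)) (0.6541346147956952, 0.0036634219966751244, np.float64(-64.48263048283084))
```

View pics/c8.png

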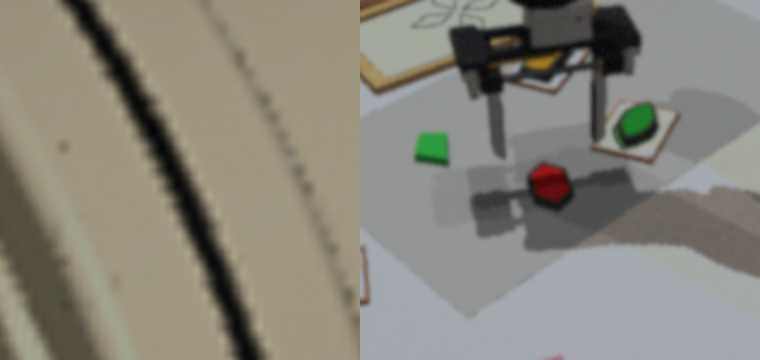

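Jaws straddle the hexagon (crop 550,185), clear of the leaf board. Grip.

Request:
drive_tool([
  {"tx": 0.002,"ty": 0,"tz": 0.03,"spin": 0,"hand": -0.7},
  {"tx": 0.002,"ty": 0,"tz": 0.045,"spin": 0,"hand": -0.7},
  {"tx": 0.002,"ty": 0,"tz": 0.053,"spin": 0,"hand": -0.6},
  {"tx": 0.002,"ty": 0,"tz": 0.056,"spin": 0,"hand": -0.5},
  {"tx": 0.002,"ty": 0,"tz": 0.056,"spin": 0,"hand": -0.2},
  {"tx": 0.002,"ty": 0,"tz": 0.056,"spin": 0,"hand": 0},
  {"tx": 0.002,"ty": 0,"tz": 0.056,"spin": 0,"hand": 0.3},
  {"tx": 0.002,"ty": 0,"tz": 0.056,"spin": 0,"hand": 0.6},
  {"tx": 0.002,"ty": 0,"tz": 0.056,"spin": 0,"hand": 1},
  {"tx": 0.002,"ty": 0,"tz": 0.056,"spin": 0,"hand": 1},
  {"tx": 0.002,"ty": 0,"tz": 0.056,"spin": 0,"hand": 1},
  {"tx": 0.002,"ty": 0,"tz": 0.056,"spin": 0,"hand": 1},
])

```text
time_s: 23.4
position: [0.4635, 0.1488, 0.0045]
tcp_rot: [0.007, 0.216, 0.976, 0.004]
contact_force: [-0.3, 0.3, 6.7]
width: 0.467
```

```bash
python3 -c "
from h import *
go(T['Phex'][0]+.001,T['Phex'][1]+.001,.09,179.5)"
```

```text
t23.4 pos [0.4635 0.1488 0.0045] head 155.0 w 0.467 F [-0.3  0.3  6.7] j1,7 [-0.12  0.  ] zax [ 0.016  0.005 -1.   ]
-> tx -275.2 ty -494.1 tz -87.8 mm spin -24.5
```

Request:
drive_tool([
  {"tx": 0,"ty": 0,"tz": -0.02,"spin": 0,"hand": 1},
  {"tx": 0,"ty": 0,"tz": -0.045,"spin": 0,"hand": 1},
  {"tx": -0.01,"ty": -0.018,"tz": -0.065,"spin": -1,"hand": 1},
  {"tx": -0.027,"ty": -0.049,"tz": -0.08,"spin": -2,"hand": 1},
  {"tx": -0.047,"ty": -0.085,"tz": -0.087,"spin": -4,"hand": 1},
  {"tx": -0.067,"ty": -0.121,"tz": -0.087,"spin": -6,"hand": 1},
  {"tx": -0.087,"ty": -0.157,"tz": -0.087,"spin": -8,"hand": 1},
  {"tx": -0.107,"ty": -0.193,"tz": -0.087,"spin": -10,"hand": 1},
  {"tx": -0.127,"ty": -0.229,"tz": -0.087,"spin": -12,"hand": 1},
  {"tx": -0.142,"ty": -0.256,"tz": -0.087,"spin": -13,"hand": 1},
  {"tx": -0.15,"ty": -0.27,"tz": -0.087,"spin": -14,"hand": 1},
  {"tx": -0.15,"ty": -0.27,"tz": -0.087,"spin": -14,"hand": 1},
])

```text
time_s: 24.6
position: [0.483, -0.1628, 0.0895]
tcp_rot: [0.007, 0.099, 0.995, 0.003]
contact_force: [-0.7, 0.9, -1.7]
width: 0.464
```

```bash
python3 -c "
from h import *
go(T['Phex'][0]+.001,T['Phex'][1]+.001,.06,179.5)"
```

```text
t24.6 pos [ 0.483  -0.1628  0.0895] head 168.7 w 0.464 F [-0.7  0.9 -1.7] j1,7 [0.73 0.96] zax [ 0.015  0.004 -1.   ]
-> tx -68.5 ty -244.4 tz 28.7 mm spin -10.8
```

Request:
drive_tool([
  {"tx": -0.009,"ty": -0.03,"tz": 0,"spin": -1,"hand": 1},
  {"tx": -0.019,"ty": -0.068,"tz": 0,"spin": -3,"hand": 1},
  {"tx": -0.03,"ty": -0.108,"tz": 0,"spin": -5,"hand": 1},
  {"tx": -0.041,"ty": -0.148,"tz": 0,"spin": -7,"hand": 1},
  {"tx": -0.052,"ty": -0.188,"tz": 0.003,"spin": -9,"hand": 1},
  {"tx": -0.062,"ty": -0.222,"tz": 0.01,"spin": -10,"hand": 1},
  {"tx": -0.0685,"ty": -0.24,"tz": 0.02,"spin": -10.8,"hand": 1},
  {"tx": -0.0685,"ty": -0.2445,"tz": 0.0285,"spin": -10.8,"hand": 1},
  {"tx": -0.0685,"ty": -0.2445,"tz": 0.0285,"spin": -10.8,"hand": 1},
  {"tx": -0.0685,"ty": -0.2445,"tz": 0.0285,"spin": -10.8,"hand": 1},
  {"tx": -0.0685,"ty": -0.2445,"tz": 0.0285,"spin": -10.8,"hand": 1},
])

```text
time_s: 25.7
position: [0.5036, -0.4137, 0.0609]
tcp_rot: [0.008, 0.003, 1.0, 0.003]
contact_force: [-0.7, -0.1, -1.8]
width: 0.469
```

```bash
python3 -c "
from h import *
go(T['Phex'][0]+.001,T['Phex'][1]+.001,.0125,179.5)
for n in ('top','side'): cv2.imwrite(f'pics/{n}8.png',read_camera(n)[...,::-1])
a=rect(cv2.imread('pics/top8.png'),'top',*T['Pbar'][:2],.019,.06,3000)
b=cv2.resize(cv2.imread('pics/side8.png')[60:240,290:490],(400,360))
cv2.imwrite('pics/c9.png',np.hstack([a,b]))
z0=cv2.imread('pics/top0.png')
for n in ('top','side'):
  im=cv2.imread(f'pics/{n}8.png')
  for k,p in (('bar','Pbar'),('disc','Pround'),('leaf','Pleaf')):
    a=np.array(seg(im,n,k,*T[p][:2],.019)[:3]);b=np.array(seg(cv2.imread(f'pics/{n}0.png'),n,p,*T[p][:2],.007)[:3]); print(n,k,((a-b)*[1e3,1e3,1]).round(1))"
```

```text
t25.7 pos [ 0.5036 -0.4137  0.0609] head 179.6 w 0.469 F [-0.7 -0.1 -1.8] j1,7 [1.07 1.6 ] zax [ 0.016  0.005 -1.   ]
-> tx 1.7 ty -2.4 tz 48.4 mm spin 0.1
top bar [-0.7  0.6  0.2]
top disc [-1.1 -0.6 -9. ]
top leaf [-0.3 -2.5 -0.6]
side bar [-2.1  1.1  1.9]
side disc [ -1.3  -0.4 154.3]
side leaf [-1.3 -1.3  0.9]
```

View pics/c9.png

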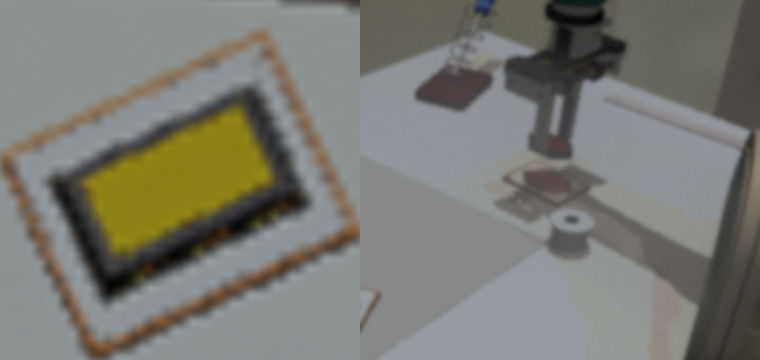

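Request:
drive_tool([
  {"tx": 0.0015,"ty": -0.0024,"tz": 0.015,"spin": 0,"hand": 1},
  {"tx": 0.0015,"ty": -0.0024,"tz": 0.028,"spin": 0,"hand": 1},
  {"tx": 0.0015,"ty": -0.0024,"tz": 0.038,"spin": 0,"hand": 1},
  {"tx": 0.0015,"ty": -0.0024,"tz": 0.044,"spin": 0,"hand": 1},
  {"tx": 0.0015,"ty": -0.0024,"tz": 0.047,"spin": 0,"hand": 1},
  {"tx": 0.0015,"ty": -0.0024,"tz": 0.048,"spin": 0,"hand": 1},
  {"tx": 0.0015,"ty": -0.0024,"tz": 0.048,"spin": 0,"hand": 1},
  {"tx": 0.0015,"ty": -0.0024,"tz": 0.048,"spin": 0,"hand": 1},
])

```text
time_s: 26.6
position: [0.5029, -0.417, 0.0134]
tcp_rot: [0.008, 0.004, 1.0, 0.002]
contact_force: [-0.1, 0.9, -0.9]
width: 0.464
```

```bash
python3 -c "
from h import *
go(T['Phex'][0]+.001,T['Phex'][1]+.001,.0115,179.5)"
```

```text
t26.6 pos [ 0.5029 -0.417   0.0134] head 179.6 w 0.464 F [-0.1  0.9 -0.9] j1,7 [1.05 1.57] zax [ 0.016  0.004 -1.   ]
-> tx 0.3 ty 1.2 tz 1.9 mm spin 0.1
```

Request:
drive_tool([
  {"tx": 0,"ty": 0.001,"tz": 0.0005,"spin": 0,"hand": 1},
  {"tx": 0,"ty": 0.001,"tz": 0.001,"spin": 0,"hand": 1},
  {"tx": 0,"ty": 0.001,"tz": 0.0015,"spin": 0,"hand": 1},
  {"tx": 0,"ty": 0.001,"tz": 0.002,"spin": 0,"hand": 1},
  {"tx": 0,"ty": 0.001,"tz": 0.002,"spin": 0,"hand": 1},
])

```text
time_s: 27.1
position: [0.5031, -0.4161, 0.0118]
tcp_rot: [0.008, 0.004, 1.0, 0.002]
contact_force: [-0.3, 0.0, 1.5]
width: 0.467
```

Request:
drive_tool([
  {"tx": 0,"ty": 0,"tz": 0.0003,"spin": 0,"hand": 1},
  {"tx": 0,"ty": 0,"tz": 0.0004,"spin": 0,"hand": 1},
  {"tx": 0,"ty": 0,"tz": 0.0004,"spin": 0,"hand": 0},
  {"tx": 0,"ty": 0,"tz": 0.0004,"spin": 0,"hand": -0.3},
  {"tx": 0,"ty": 0,"tz": 0.0002,"spin": 0,"hand": -0.6},
  {"tx": 0,"ty": 0,"tz": 0,"spin": 0,"hand": -0.8},
  {"tx": 0,"ty": 0,"tz": 0,"spin": 0,"hand": -1},
  {"tx": 0,"ty": 0,"tz": -0.015,"spin": 0,"hand": -1},
  {"tx": 0,"ty": 0,"tz": -0.035,"spin": 0,"hand": -1},
  {"tx": 0,"ty": 0,"tz": -0.055,"spin": 0,"hand": -1},
  {"tx": 0,"ty": 0,"tz": -0.07,"spin": 0,"hand": -1},
  {"tx": 0,"ty": 0,"tz": -0.07,"spin": 0,"hand": -1},
])

```text
time_s: 28.3
position: [0.5035, -0.4172, 0.0847]
tcp_rot: [0.01, 0.004, 1.0, 0.001]
contact_force: [0.3, -0.2, -0.9]
width: 0.997
```

```bash
python3 -c "
from h import *
go(.4773,.0077,.05,117.4)"
```

```text
t28.3 pos [ 0.5035 -0.4172  0.0847] head 179.6 w 0.997 F [ 0.3 -0.2 -0.9] j1,7 [1.09 1.62] zax [ 0.02   0.001 -1.   ]
-> tx 30.1 ty 424.6 tz 34.6 mm spin 62.2
```

Request:
drive_tool([
  {"tx": 0.01,"ty": 0.05,"tz": -0.03,"spin": 8,"hand": -1},
  {"tx": 0.01,"ty": 0.1,"tz": -0.05,"spin": 16,"hand": -1},
  {"tx": 0.01,"ty": 0.15,"tz": -0.05,"spin": 24,"hand": -1},
  {"tx": 0.01,"ty": 0.2,"tz": -0.05,"spin": 32,"hand": -1},
  {"tx": 0.015,"ty": 0.25,"tz": -0.05,"spin": 40,"hand": -1},
  {"tx": 0.015,"ty": 0.28,"tz": -0.05,"spin": 48,"hand": -1},
  {"tx": 0.015,"ty": 0.3,"tz": -0.05,"spin": 55,"hand": -1},
  {"tx": 0.015,"ty": 0.3,"tz": -0.05,"spin": 62,"hand": -1},
  {"tx": 0.015,"ty": 0.3,"tz": -0.05,"spin": 62,"hand": -1},
  {"tx": 0.015,"ty": 0.3,"tz": -0.05,"spin": 62,"hand": -1},
])

```text
time_s: 29.3
position: [0.4895, -0.1175, 0.1345]
tcp_rot: [0.008, 0.517, 0.856, 0.005]
contact_force: [0.5, -0.3, -0.4]
width: 1.0
```

```bash
cat > chk.py <<'E'
from h import *
import sys
i=sys.argv[1]
for n in ('top','side'): cv2.imwrite(f'pics/{n}{i}.png',read_camera(n)[...,::-1])
for n in ('top','side'):
  im=cv2.imread(f'pics/{n}{i}.png')
  for k,p in (('bar','Pbar'),('disc','Pround'),('leaf','Pleaf'),('hex','Phex')):
   try:
    a=np.array(seg(im,n,k,*T[p][:2],.019));b=np.array(seg(cv2.imread(f'pics/{n}0.png'),n,p,*T[p][:2],.007)); print(n,k,((a-b)[:3]*[1e3,1e3,1]).round(1),a[5:].round(0))
   except Exception as e: print(n,k,e)
tl=[rect(cv2.imread(f'pics/{n}{i}.png'),n,*T[p][:2],.019,.06,1600) for n in('top','side') for p in ('Pbar','Pround','Pleaf','Phex')]
cv2.imwrite(f'pics/chk{i}.png',np.vstack([np.hstack(tl[:4]),np.hstack(tl[4:])]))
E
python3 chk.py 9; python3 -c "
from h import *
go(.4773,.0077,.05,117.4)"
```

```text
top bar [-0.7  0.6  0.3] [30. 60.]
top disc [-1.1 -0.6 -9. ] [39. 41.]
top leaf [-0.3 -2.6 -0.7] [33. 66.]
top hex attempt to get argmax of an empty sequence
side bar [-2.   1.2  2. ] [32. 63.]
side disc [ -1.3  -0.4 154.1] [41. 42.]
side leaf [-1.1 -1.6  0.8] [34. 69.]
side hex [ 1.   1.3 -1.6] [34. 58.]
t29.4 pos [ 0.4895 -0.1178  0.1345] head 117.6 w 0.999 F [ 0.2 -0.  -0.2] j1,7 [0.54 0.23] zax [ 0.02   0.001 -1.   ]
-> tx 117.6 ty 45.9 tz 84.3 mm spin 0.2
```

View pics/chk9.png

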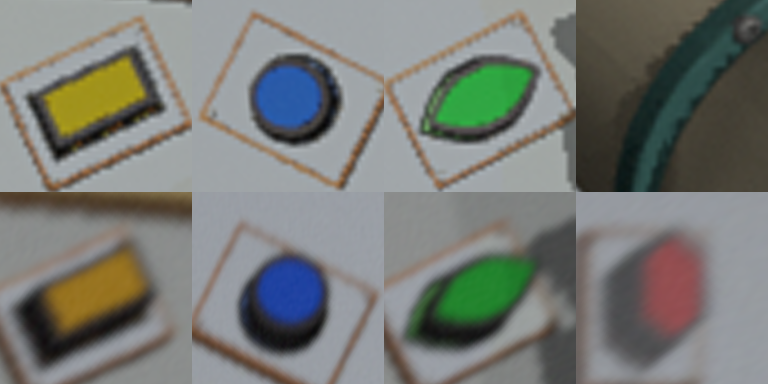

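View pics/top9.png

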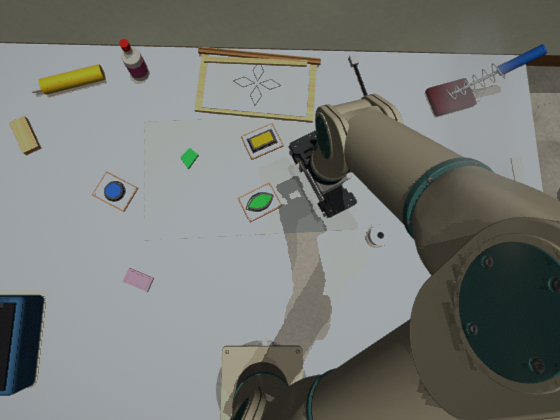

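Bar and disc are within about 1–2 mm. The leaf sits 2 mm off along its length (crop 430,125), so I'll re-grip and shift it.

```bash
python3 -c "
from h import *
go(.4784,.0095,.05,117.3)"
```

```text
t29.4 pos [ 0.4895 -0.1178  0.1345] head 117.6 w 0.999 F [ 0.2 -0.  -0.2] j1,7 [0.54 0.23] zax [ 0.02   0.001 -1.   ]
-> tx 118.6 ty 47.7 tz 84.4 mm spin 0.3
```

Request:
drive_tool([
  {"tx": 0.04,"ty": 0.016,"tz": 0.02,"spin": 0.3,"hand": -1},
  {"tx": 0.08,"ty": 0.032,"tz": 0.04,"spin": 0.3,"hand": -1},
  {"tx": 0.11,"ty": 0.044,"tz": 0.06,"spin": 0.3,"hand": -1},
  {"tx": 0.1185,"ty": 0.0475,"tz": 0.075,"spin": 0.3,"hand": -0.6},
  {"tx": 0.1185,"ty": 0.0475,"tz": 0.0845,"spin": 0.3,"hand": -0.6},
  {"tx": 0.1185,"ty": 0.0475,"tz": 0.0845,"spin": 0.3,"hand": -0.6},
  {"tx": 0.1185,"ty": 0.0475,"tz": 0.0845,"spin": 0.3,"hand": -0.6},
  {"tx": 0.1185,"ty": 0.0475,"tz": 0.0845,"spin": 0.3,"hand": -0.6},
])

```text
time_s: 30.2
position: [0.479, 0.008, 0.0504]
tcp_rot: [0.009, 0.521, 0.853, 0.006]
contact_force: [-1.6, 0.8, -0.0]
width: 0.801
```

```bash
python3 -c "
from h import *
go(.4784,.0095,.0115,117.3)"
```

```text
t30.2 pos [0.479  0.008  0.0504] head 117.2 w 0.801 F [-1.6  0.8 -0. ] j1,7 [ 0.16 -0.16] zax [ 0.021  0.001 -1.   ]
-> tx 2.0 ty -0.5 tz 38.9 mm spin -0.1
```

Request:
drive_tool([
  {"tx": 0.002,"ty": -0.0005,"tz": 0.015,"spin": 0,"hand": -0.6},
  {"tx": 0.002,"ty": -0.0005,"tz": 0.028,"spin": 0,"hand": -0.6},
  {"tx": 0.002,"ty": -0.0005,"tz": 0.036,"spin": 0,"hand": -0.6},
  {"tx": 0.002,"ty": -0.0005,"tz": 0.039,"spin": 0,"hand": -0.6},
  {"tx": 0.002,"ty": -0.0005,"tz": 0.039,"spin": 0,"hand": -0.2},
  {"tx": 0.002,"ty": -0.0005,"tz": 0.039,"spin": 0,"hand": 0},
  {"tx": 0.002,"ty": -0.0005,"tz": 0.039,"spin": 0,"hand": 0.2},
  {"tx": 0.002,"ty": -0.0005,"tz": 0.039,"spin": 0,"hand": 0.5},
  {"tx": 0.002,"ty": -0.0005,"tz": 0.039,"spin": 0,"hand": 1},
  {"tx": 0.002,"ty": -0.0005,"tz": 0.039,"spin": 0,"hand": 1},
  {"tx": 0.002,"ty": -0.0005,"tz": 0.039,"spin": 0,"hand": 1},
])

```text
time_s: 31.3
position: [0.4786, 0.0095, 0.0116]
tcp_rot: [0.009, 0.521, 0.853, 0.006]
contact_force: [-0.5, 0.3, 4.7]
width: 0.443
```

```bash
python3 -c "
from h import *
go(.4791,.0116,.0145,117.3)"
```

```text
t31.3 pos [0.4786 0.0095 0.0116] head 117.2 w 0.443 F [-0.5  0.3  4.7] j1,7 [ 0.1  -0.22] zax [ 0.021  0.001 -1.   ]
-> tx 1.6 ty 1.4 tz -2.9 mm spin -0.1
```

Request:
drive_tool([
  {"tx": 0,"ty": 0,"tz": -0.002,"spin": 0,"hand": 1},
  {"tx": 0,"ty": 0,"tz": -0.004,"spin": 0,"hand": 1},
  {"tx": 0.001,"ty": 0.0008,"tz": -0.004,"spin": 0,"hand": 1},
  {"tx": 0.0016,"ty": 0.0014,"tz": -0.004,"spin": 0,"hand": 1},
  {"tx": 0.0016,"ty": 0.0014,"tz": -0.004,"spin": 0,"hand": 1},
  {"tx": 0.0016,"ty": 0.0014,"tz": -0.004,"spin": 0,"hand": 1},
])

```text
time_s: 31.9
position: [0.479, 0.0116, 0.0155]
tcp_rot: [0.009, 0.521, 0.853, 0.006]
contact_force: [-0.2, 0.8, -0.9]
width: 0.441
```

```bash
python3 -c "
from h import *
go(.4791,.0116,.0115,117.3)"
```

```text
t31.9 pos [0.479  0.0116 0.0155] head 117.2 w 0.441 F [-0.2  0.8 -0.9] j1,7 [ 0.1  -0.22] zax [ 0.021  0.    -1.   ]
-> tx -0.0 ty 0.0 tz 4.1 mm spin -0.1
```

Request:
drive_tool([
  {"tx": 0,"ty": 0,"tz": 0.0015,"spin": 0,"hand": 1},
  {"tx": 0,"ty": 0,"tz": 0.0025,"spin": 0,"hand": 1},
  {"tx": 0,"ty": 0,"tz": 0.0033,"spin": 0,"hand": 1},
  {"tx": 0,"ty": 0,"tz": 0.0038,"spin": 0,"hand": 1},
  {"tx": 0,"ty": 0,"tz": 0.0042,"spin": 0,"hand": 1},
  {"tx": 0,"ty": 0,"tz": 0.0042,"spin": 0,"hand": 1},
])

```text
time_s: 32.5
position: [0.479, 0.0116, 0.0116]
tcp_rot: [0.009, 0.521, 0.853, 0.006]
contact_force: [-0.6, -0.0, 4.0]
width: 0.445
```

Request:
drive_tool([
  {"tx": 0,"ty": 0,"tz": 0.0002,"spin": 0,"hand": 0},
  {"tx": 0,"ty": 0,"tz": 0,"spin": 0,"hand": -0.3},
  {"tx": 0,"ty": 0,"tz": 0,"spin": 0,"hand": -0.6},
  {"tx": 0,"ty": 0,"tz": 0,"spin": 0,"hand": -1},
  {"tx": 0,"ty": 0,"tz": 0,"spin": 0,"hand": -1},
  {"tx": 0,"ty": 0,"tz": -0.015,"spin": 0,"hand": -1},
  {"tx": 0,"ty": 0,"tz": -0.04,"spin": 0,"hand": -1},
  {"tx": 0,"ty": 0,"tz": -0.08,"spin": 0,"hand": -1},
  {"tx": 0.05,"ty": 0,"tz": -0.12,"spin": 0,"hand": -1},
  {"tx": 0.1,"ty": 0,"tz": -0.14,"spin": 0,"hand": -1},
  {"tx": 0.15,"ty": 0,"tz": -0.14,"spin": 0,"hand": -1},
  {"tx": 0.2,"ty": 0,"tz": -0.14,"spin": 0,"hand": -1},
])

```text
time_s: 33.7
position: [0.3919, 0.1765, 0.1506]
tcp_rot: [0.01, 0.522, 0.853, 0.007]
contact_force: [1.0, 0.7, 0.3]
width: 1.002
```

```bash
python3 chk.py 10
```

```text
top bar [-0.7  0.6  0.3] [30. 60.]
top disc attempt to get argmax of an empty sequence
top leaf [ 0.4 -0.3  0. ] [34. 67.]
top hex [1.2 0.5 0.2] [62. 36.]
side bar [-1.7  0.5  2. ] [32. 66.]
side disc [ -1.3  -0.4 151.8] [41. 42.]
side leaf [-1.5 -1.1  5.1] [30. 66.]
side hex [ 0.9  1.2 -1.8] [58. 34.]
```

View pics/chk10.png

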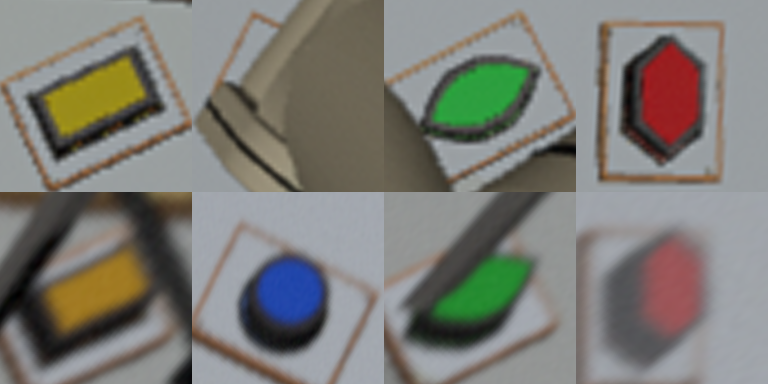

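View pics/top10.png

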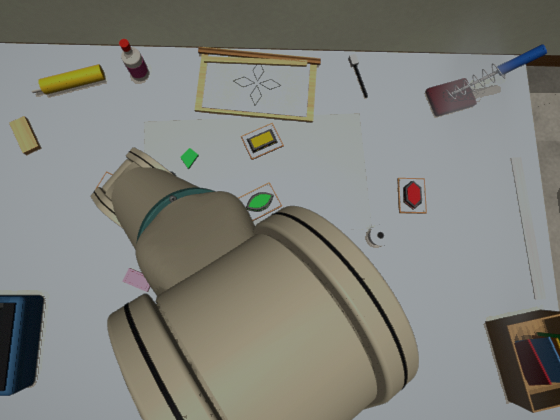

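All four are on their drawings. The offcut (189,158), spool (376,236) and pink piece (138,279) have not moved. I'll let the arm settle and hand in.

Request:
drive_tool([
  {"tx": 0,"ty": 0,"tz": -0.03,"spin": 0,"hand": -1},
  {"tx": 0,"ty": 0,"tz": -0.03,"spin": 0,"hand": -1},
  {"tx": 0,"ty": 0,"tz": -0.03,"spin": 0,"hand": -1},
  {"tx": 0,"ty": 0,"tz": -0.03,"spin": 0,"hand": -1},
])

```text
time_s: 34.2
position: [0.3885, 0.1809, 0.1799]
tcp_rot: [0.008, 0.516, 0.856, 0.007]
contact_force: [0.0, 0.2, -0.4]
width: 1.0
```

```bash
python3 -c "
from station import *
s=state(); print(s['time_s'],s['contact_force'],abs(s['joint_velocities']).max()); print(sign_off())"
```

```text
34.2 [ 0.02823524  0.19727906 -0.35308688] 0.008280493916675836
the job is handed in; nothing more can be done
None
```

All four leaded pieces (leaf, disc, bar and hexagon) are laid flat on their matching boards, and the job is handed in at 34 s of the 125 s allowed. Each was lowered until light contact was felt (about 2–7 N) before release. The leaf was first about 2 mm off along its length, so I re-gripped it and shifted it.

| Piece | Offset from drawing, top camera | Turn error, top camera |
|---|---|---|
| Leaf | 0.5 mm | 0° |
| Bar | 0.9 mm | 0.3° |
| Hexagon | 1.3 mm | 0.2° |
| Disc | 1.3 mm | not relevant |

- **Disc:** the arm hid it from the top camera at the last look, so its figure is from the look before. The side camera still gave 1.4 mm at the end.
- **Camera disagreement:** the blurrier side camera read up to about 2 mm and 2° on the bar and hexagon. A finger partly hid the leaf from the side camera, so its 5° reading there is not reliable. The enlarged top crops show each piece inside its outline and turned as drawn.
- **Bystanders:** the offcut, spool and pink look-alike are in the same places as in the first picture. I judged that by eye from their pixel positions.

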